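# Put the canister away in the lidded box and close the box by its folding stay

## Task

Put the aluminium canister away in the wooden box: raise the lid, push the knee of its folding stay past straight so that the stay locks and carries the lid without your hand, and stand the canister upright on the floor of the box. Then break the knee and bring the lid down by hand until it is shut, never letting it or the canister drop. Leave the jar in the box and everything else on the shelf where it is.

Things in the scene. Friction and masses are not known exactly. Their poses are not given: they have to be found in the camera images.
- box: open-topped plain wooden box fixed to the shelf, 210 mm deep (x) x 320 wide (y) x 105 high; walls and floor 10 mm thick (inside 190 x 300 x 95). Origin: centre of its underside; x points from the front wall (robot's side) to the back wall, y left, z up. A wooden lid is hinged on the back rim; a folding steel stay runs inside along the left (+y) wall.
- lid (a joint): lid angle in rad: 0 shut, growing as the front edge rises; 1.43 (82 deg) with the stay straight, as far as it goes. No handle: raise it from under its overhang (about 4 N at the edge). The hinge rubs (0.24 N m): let go above 1.3 the lid stands by itself, below 1.1 it falls shut; from standing it must be drawn forward until its weight takes it, then needs a hand under it all the way down.
- lid_hinge (a point): middle of the hinge line, which runs along the box's y at box x = 105, z = 105 mm; the lid's underside passes through it
- lid_edge (a point): middle of the lid's front edge, at its underside; moves with the lid. The lid is a plain board 240 mm from hinge line to front edge, 340 mm wide, 12 mm thick, about 0.55 kg. Shut, its underside is 105 mm above the shelf and it overhangs the box's front wall by 30 mm and each side by 10 mm
- stay_foot_pivot (a point): lower pivot of the stay on the left wall, box x = 10, z = 60 mm. The stay is two flat steel links, each 85.5 mm between pivots, 14 mm wide and 3 mm thick, in the plane box y = 135 to 142 mm: foot pivot to knee, knee to a pivot 12 mm under the lid's underside and 115 mm from the hinge line
- knee (a joint): knee angle in rad: 0 folded (lid shut), 2.69 exactly straight, 2.75 at its stop: locked. It folds towards the robot and up; it locks when pushed through straight, away from the robot and down. It rubs (0.03 N m), so raising the lid fully leaves it straight at best, not locked; with the lid at 1.30 to 1.43 a push of a few N at the grip locks it, and a firm stop is felt.
- knee_grip (a point): middle of the aluminium grip on the knee, a bar along box y, 14 mm thick, 50 mm long, from box y = 136 mm inwards to 86 mm. Locked it is at box x = 44, z = 139 mm, 55 mm in front of the lid. Drawn back 15 to 20 mm (towards the robot and up; knee about 2.3) the stay is broken and the lid still stands, at about 1.37; drawn back over 40 mm the lid falls; pushed fully up again it can relock. Lid shut: inside the box.
- canister: closed aluminium canister, a plain upright cylinder 66 mm in diameter and 80 mm high, about 0.3 kg; origin at the centre of its underside. It stands on the shelf to one side of the box, left or right.
- flask: grey plastic flask with black cap, 72 mm in diameter, 195 mm high, upright, on the other side of the box from the canister; origin at the centre of its underside; bystander
- jar: small amber glass jar with steel cap, 48 mm in diameter, 66 mm high, standing on the box's floor at its right (-y) end; origin at the centre of its underside; bystander
- mate: glazed green ceramic mate cup, 80 mm in diameter, 88 mm high, on the coaster; origin at the centre of its underside; bystander
- coaster: square bamboo coaster 100 x 100 x 9 mm, back left; origin at the centre of its underside; bystander
- bombilla: stainless steel bombilla lying flat on the shelf near the robot, 200 mm long (along its x), up to 18 mm wide and 8 mm high; origin near its middle on the shelf; bystander
- spoon: spoon lying near the robot, 150 mm long; bystander
- bowl: white ceramic bowl, 90 mm in diameter, 50 mm high, back right; origin at the centre of its underside; bystander
There are look-alikes about, which are no part of the job. Leave any purple or red look-alike of the canister alone.

How it is judged:
On the way, in this order (a step that is already met when the one before it is completed fails the run):
1. the lid is up on its locked stay (knee past straight), with no hand on box, lid or stay (value of joint knee above 2.7 rad and value of joint lid above 1.35 rad and contact force between each of the fingers, the arm and box below 0.3 N), for 0.3 s.
2. the canister stands upright on the box's floor, let go, with the stay still locked (value of joint knee above 2.7 rad and value of joint lid above 1.35 rad and x of canister in the frame of box between -0.075 and 0.075 m and y of canister in the frame of box between -0.125 and 0.125 m and z of canister in the frame of box below 0.02 m and angle between canister's own z axis and vertical below 0.12 rad and contact force between the fingers and canister below 0.3 N and linear speed of canister below 0.02 m/s), for 0.2 s.
At the end, for the whole second after the job is handed in: the lid is shut (within 0.03 rad) and at rest, with the canister standing upright (within 0.12 rad) on the floor inside the box, at rest (value of joint lid below 0.03 rad and velocity of joint lid above -0.05 rad/s and x of canister in the frame of box between -0.075 and 0.075 m and y of canister in the frame of box between -0.125 and 0.125 m and z of canister in the frame of box below 0.02 m and angle between canister's own z axis and vertical below 0.12 rad and linear speed of canister below 0.02 m/s); the robot touches nothing.
It fails at once if the lid drops (comes down faster than 2.5 rad/s) (velocity of joint lid below -2.5 rad/s).
It fails at once if the canister is dropped or thrown (faster than 1 m/s) (linear speed of canister above 1 m/s).
It fails at once if the jar, mate cup, coaster, flask, bowl, bombilla or spoon is moved by more than 30 mm (distance of any of mate, bombilla, flask, coaster, bowl, spoon, jar from where it was at the start of the episode above 0.03 m).
It fails at once if the mate cup, flask or jar is tipped (angle between any of mate, flask, jar's own z axis and vertical above 0.5 rad).
It also fails if it takes over 72 s, if anything falls off the work surface, if the arm or the gripper's body presses on something with over 40 N, if the wrist force passes 120 N, or if a joint passes its speed limit or range.

## Robot

A 6-joint arm with a two-finger parallel gripper is mounted at the origin on the work surface. World frame = base frame: x ahead of the robot, y to its left, z up, the work surface at z = 0. Lengths are in m, angles in rad, forces in N, time in s.
With the tool pointing down it reaches from about 0.3 to 0.875 m from the base axis. Payload 6.4 kg.
Tool frame: the origin (TCP) lies on the centre line of the jaws, within the pads' length; the fingertips stand 8 mm ahead of it and the grasp point (between the pads) lies 11 mm behind it; z points along the fingers, y is the line along which they close (so a half turn about z gives the same grasp; the last joint's range is limited). The gripper opens to 88 mm and grips with 3 to 60 N. Pads are 18 mm wide; open, the fingers measure 123 mm over their backs; the gripper's body (75 mm by 187 mm) begins 45 mm behind the grasp point.
Start: joints at [-1.483, 0.181, 1.607, -0, 1.354, -0.206], TCP at [0.167, -0.55, 0.247] pointing down, gripper open.
Joint ranges: [-2.99, 2.99], [-0.89, 2.07], [0.3, 2.58], [-1.14, 4.28], [0, 2.63], [-3.12, 3.12]. Speed limits (rad/s): [2.57, 2.57, 3.01, 3.14, 3.14, 3.14].

## Interface

Orientations are given as a rotation vector (axis times angle).
In Python, from plant import arm gives the robot as it stands.
- The arm moves only by the tool send_rows, never from a script. Its argument "series" is a list of rows, each a list of 4 numbers: the shift along the tool's x, y, z each as a share of 5 cm, from -1 to 1, then the turn about the tool's z as a share of 0.15 rad, from -1 to 1. A call has 1 to 20 rows; each row shifts and turns the commanded pose from where the row before left it, along the tool's axes as they then stand; what a row does not reach is not made up. A row lasts 1/10 s, in which the tool goes at most 50 mm and 8.59 degrees, less where a joint would pass 70% of its speed; a pose out of reach is approached as far as the arm can. A call with a number of a shift or a turn outside -1 to 1 is refused whole. A call with a gripper value outside its range is refused whole. "hand" is the finger opening in mm, from 0 to 88.1, set as the call begins (left out, the last holds). The fingers move at their own pace and stop on an object; the grip force is fixed at half the most. Time passes only in rows, so rows that do not move let the fingers close. It gives the time, the measured TCP pose, the force and the opening at its end, in the units of the state.
- arm.read_state(): the state, without advancing time (a new reading comes with each control period).
- arm.grab_frame(name): name is "scene" or "top"; returns a dict with "image" (480x640x3 uint8, red, green, blue), "fx", "fy", "cx", "cy" (pixels), "rvec" (rotation vector, rad) and "tvec" (3), from world to camera coordinates, as OpenCV has them. Camera axes: x right, y down, z forward; pixel columns grow to the right and rows downward; lengths in m; the calibration is good to about 2 mm. A picture is of the moment at which its call begins. There is no depth.
- arm.finish_job(): hands the job in, once; it reports no verdict.
Trained networks look in the newest picture that a camera, given by its name, has taken for a name from the list of things; names that differ only in an ending like _2 or _b are one class to them, and where a whole thing is asked for, a point or a joint stands for the part that bears it (a point fixed in the world has none). Each returns a list of dicts, best first, with "conf" (0 to 1); they miss things now and then, are a little off and sometimes report something else, mostly with a low value. They report only what shows in the picture. A call takes as long as a camera call. They do not tell look-alikes from the thing itself.
- arm.boxes_of(thing, camera): "position" ([x, y, z] in m, in the coordinates of the camera as it stood for that picture, good to about 4 mm: the middle of the surface that is visible of it).
- arm.cut_out(thing, camera): "pixels" (480x640 bool, what is visible of it).
- arm.spot_point(thing, camera): "position" ([x, y, z] in m, in the coordinates of the camera as it stood for that picture, good to about 4 mm: a listed point, or the origin of a listed thing).
The state is a dict: "time_s": time; "joint_pos": joint angles; "dq": joint speeds; "joint_efforts": joint torques, N m; "ee_pos": TCP position; "orientation": TCP orientation; "contact_force": force on the tool from outside, world axes, zero at the start; "torque": the same for the moment, N m; "grip_width": finger opening in m.
Only numpy, scipy, OpenCV 4.12 (cv2) and the standard library are available. Lean on these libraries where they do the work, as an engineer would, in place of code of your own. Each camera call takes 0.05 s, during which the arm holds its last target. There are 200 camera calls.

## Working session

There is one attempt and no reset: what is moved stays moved. The work goes in short steps, Python scripts to look and compute and a tool call to move; the robot and the scene stay as the last step left them, time stands still between calls to the robot, and variables do not carry over. Pictures are saved under pics/ and viewed, on a budget of 10 in all, crops included, one or two more only if the job needs it, and the job is handed in when it is done.

Besides the shell and the picture viewer there is one more tool, called as name(argument=value, ...), one argument or row to a line, values as JSON. send_rows: Moves the arm, as the interface text tells. Shift numbers are shares of 5 cm and turn numbers shares of 0.15 rad, none past 1 either way. Its arguments: {"type":"object","properties":{"series":{"type":"array","items":{"type":"array","items":{"type":"number","minimum":-1,"maximum":1}}},"hand":{"type":"number"}},"required":["series"]}

```bash
ls; mkdir -p pics; cat > h.py <<'E'
import numpy as np, cv2
from scipy.spatial.transform import Rotation as R
from plant import arm
def grab(c):
    f=arm.grab_frame(c); return f
def w(f,p):
    return R.from_rotvec(np.ravel(f["rvec"])).inv().apply(np.array(p)-np.ravel(f["tvec"]))
def px(f,P):
    K=np.array([[f["fx"],0,f["cx"]],[0,f["fy"],f["cy"]],[0,0,1.]])
    return cv2.projectPoints(np.atleast_2d(np.array(P,float)),np.ravel(f["rvec"]),np.ravel(f["tvec"]),K,None)[0][:,0]
def save(f,n): cv2.imwrite("pics/"+n+".png",f["image"][:,:,::-1])
def st():
    s=arm.read_state(); np.set_printoptions(precision=4,suppress=True)
    for k in s: print(k,np.array(s[k]))
E
python3 - <<'E'
from h import *
st()
for c in ("scene","top"):
    f=grab(c); save(f,c+"0")
    print(c,f["fx"],R.from_rotvec(np.ravel(f["rvec"])).as_matrix().round(3).tolist(),w(f,[0,0,0]))
    for t in ("box","lid_hinge","lid_edge","canister","flask","jar","mate","coaster","bowl","bombilla","spoon"):
        for d in arm.spot_point(t,c)[:3]: print(c,t,round(d["conf"],2),w(f,d["position"]))
E
```

```text
pics
time_s 0.0
joint_pos [-1.4833  0.1815  1.608  -0.      1.3538 -0.2063]
dq [ 0.0006 -0.0004 -0.0014  0.0002  0.0005 -0.0006]
joint_efforts [ -0.0021 -43.3879 -34.1845   0.0701   0.0386  -0.0001]
ee_pos [ 0.1665 -0.5498  0.2458]
orientation [-3.1061 -0.4596 -0.0001]
contact_force [0.1239 0.074  0.9298]
torque [ 0.0001 -0.008   0.0072]
grip_width 0.08807923966115944
scene 468.3309635029999 [[0.719, 0.695, 0.009], [0.466, -0.473, -0.748], [-0.515, 0.542, -0.664]] [ 1.1115 -0.6594  0.841 ]
scene box 0.64 [ 0.5907  0.0391 -0.0032]
scene lid_hinge 0.55 [0.6964 0.0443 0.1072]
scene lid_edge 0.68 [0.4566 0.0384 0.1064]
scene canister 0.97 [ 0.4429 -0.3636  0.0015]
scene canister 0.89 [ 0.4506 -0.4944  0.0014]
scene canister 0.68 [ 0.5547 -0.2878  0.0025]
scene flask 0.82 [ 0.5001  0.3778 -0.0048]
scene jar 0.19 [0.4539 0.0366 0.106 ]
scene mate 0.97 [0.6361 0.4336 0.0127]
scene coaster 0.91 [ 0.6419  0.4314 -0.0027]
scene bowl 0.86 [ 0.6476 -0.4458 -0.002 ]
scene spoon 0.87 [ 0.347  -0.2365 -0.0029]
top 584.7123385677146 [[-0.025, -1.0, -0.013], [-0.999, 0.026, -0.043], [0.043, 0.012, -0.999]] [ 0.4454 -0.023   1.4857]
top box 0.9 [ 0.5903  0.0356 -0.0037]
top lid_hinge 0.62 [0.6916 0.0408 0.1055]
top lid_hinge 0.26 [ 0.5914  0.0362 -0.0018]
top lid_edge 0.71 [0.4546 0.0315 0.1074]
top canister 0.8 [ 0.5497 -0.2925 -0.0053]
top canister 0.59 [ 0.4377 -0.3656 -0.0042]
top canister 0.56 [ 0.447  -0.4992 -0.0015]
top flask 0.63 [0.498  0.3757 0.0016]
top flask 0.45 [ 0.6441 -0.4526  0.0018]
top flask 0.35 [ 0.5901  0.0357 -0.0041]
top mate 0.6 [0.638  0.4304 0.0091]
top coaster 0.94 [ 0.6429  0.4311 -0.0041]
top coaster 0.65 [ 0.4348 -0.3699 -0.0039]
top bowl 0.86 [ 0.6452 -0.4548  0.0042]
top spoon 0.95 [ 0.3468 -0.2341 -0.0029]
```

View pics/top0.png

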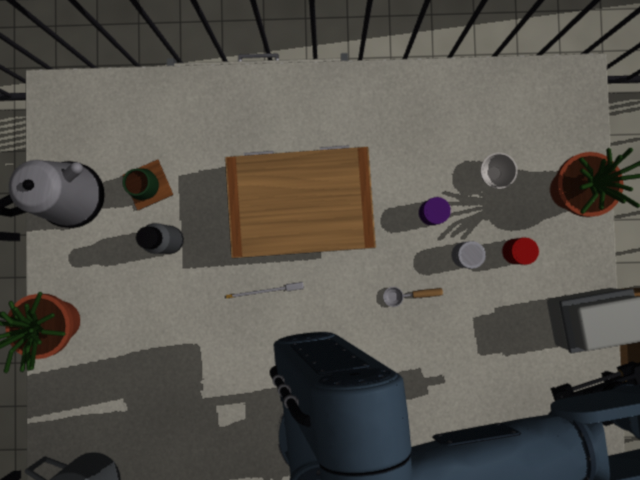

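View pics/scene0.png

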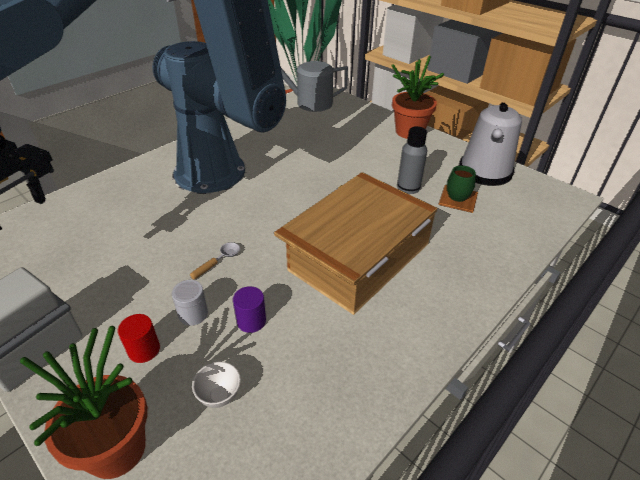

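The top view shows the shut box around (300,202). The silver canister is at (470,254), with the purple one at (435,210) and the red one at (521,250). The bombilla (265,290) and spoon (410,296) lie in front of the box. The scene view agrees, so the target canister is at about (0.44, -0.365).

```bash
cat >> h.py <<'E'
def ray(f,uv,z):
    K=np.array([[f["fx"],0,f["cx"]],[0,f["fy"],f["cy"]],[0,0,1.]])
    Rw=R.from_rotvec(np.ravel(f["rvec"])).inv(); o=-Rw.apply(np.ravel(f["tvec"]))
    d=Rw.apply(np.linalg.solve(K,[uv[0],uv[1],1])); return o+d*(z-o[2])/d[2]
E
python3 - <<'E'
from h import *
f=grab("top")
for t in ("lid","box"):
    for d in arm.cut_out(t,"top")[:1]:
        c=max(cv2.findContours(d["pixels"].astype(np.uint8),0,2)[0],key=cv2.contourArea)
        b=cv2.boxPoints(cv2.minAreaRect(c)); P=np.array([ray(f,q,.117) for q in b])
        print(t,d["conf"],b.tolist(),P.tolist(),P.mean(0))
        for i in range(4): e=P[(i+1)%4]-P[i]; print(np.linalg.norm(e),np.arctan2(e[1],e[0]))
g=grab("scene")
for fr,c in ((f,"top"),(g,"scene")):
    for d in arm.cut_out("canister",c):
        m=d["pixels"]; v,u=np.nonzero(m); print(c,d["conf"],u.mean(),v.mean(),fr["image"][m].mean(0))
    for d in arm.spot_point("bombilla",c)[:1]: print(w(fr,d["position"]))
E
```

```text
lid 0.7 [[224.04063415527344, 155.1402587890625], [368.9960021972656, 145.936767578125], [375.549560546875, 249.15560913085938], [230.59420776367188, 258.3591003417969]] [[0.6895361417818004, 0.21334429130681176, 0.11700000000000021], [0.7019560058638804, -0.12908885058372935, 0.11699999999999999], [0.4586787135217029, -0.13739192734674127, 0.11699999999999999], [0.445705585019731, 0.20238205758748004, 0.11699999999999999]] [0.57396911 0.03731139 0.117     ]
0.3426582987304478 -1.5345427611871985
0.24341894349674956 -3.1074758030139567
0.340021562406282 1.6089594303481354
0.24407685465651596 0.04492815409672605
box 0.95 [[222.81109619140625, 152.61892700195312], [368.9695129394531, 143.0347900390625], [375.888427734375, 248.54830932617188], [229.73001098632812, 258.1324462890625]] [[0.6956092155633005, 0.21614501071030043, 0.11699999999999999], [0.7088398402787839, -0.12922463925900574, 0.11699999999999999], [0.4600768537424498, -0.13822417245965637, 0.11699999999999999], [0.4462869173527055, 0.20440091231232724, 0.11699999999999999]] [0.57770321 0.03827428 0.117     ]
0.3456229803561723 -1.5325064590642556
0.24892572199012694 -3.1054312846757366
0.34290248039441495 1.611022504501112
0.249598742449144 0.047069291887796676
top 0.86 468.1466480446927 254.7723463687151 [95.12849162 93.63687151 97.20251397]
top 0.67 519.3547995139733 250.77521263669502 [86.7691373  14.48238153 13.67679222]
top 0.66 434.1145833333333 211.16517857142858 [51.70386905 21.80059524 71.2797619 ]
[0.36438541 0.13535131 0.00046687]
scene 0.82 138.31978680879413 337.47501665556297 [132.14656895  13.07794803  11.12391739]
scene 0.8 249.2668810289389 309.1495176848875 [ 74.25401929  27.98392283 102.16800643]
scene 0.65 189.47763457164518 302.27824109173616 [129.25777104 126.52767248 130.31690675]
```

```bash
cat >> h.py <<'E'
BO=np.array([.590,.037,0]); BY=.036
RB=R.from_euler("z",BY)
def tobox(p): return RB.inv().apply(np.array(p)-BO)
def frombox(p): return RB.apply(np.array(p))+BO
def go(*targets, yaw=0):
    """successive TCP targets in box frame (m); tool x at angle yaw in the box frame"""
    s=arm.read_state(); p=np.array(s["ee_pos"]); T=R.from_rotvec(s["orientation"])
    x=T.as_matrix()[:,0]; a=np.arctan2(x[1],x[0])-BY
    d=(a-yaw+np.pi)%(2*np.pi)-np.pi
    print("t",round(s["time_s"],2),"tcp box mm",(tobox(p)*1000).round(1),"yaw",round(a,3),"F box",RB.inv().apply(s["contact_force"]).round(1),"w",round(s["grip_width"]*1000,1),"q",np.round(s["joint_pos"],2))
    print("turn units",round(d/.15,2))
    for t in targets:
        t=frombox(t); print("  units (tool axes now)",(T.inv().apply(t-p)/.05).round(2),"(after turn)",((T*R.from_euler("z",d)).inv().apply(t-p)/.05).round(2)); p=t
E
python3 -c "
from h import *
go((-.18,-.02,.246),(-.165,-.02,.083))"
```

```text
t 1.6 tcp box mm [-444.3 -571.7  246.7] yaw 0.258 F box [-0.4 -0.2 -0.9] w 88.0 q [-1.48  0.18  1.61 -0.    1.35 -0.21]
turn units 1.72
  units (tool axes now) [ 7.93 -9.32  0.01] (after turn) [ 5.290e+00 -1.103e+01  1.000e-02]
  units (tool axes now) [0.29 0.08 3.26] (after turn) [0.3  0.   3.26]
```

send_rows(
  series=[
    [0,0,0,0.86],
    [0,0,0,0.86],
    [0.33,-0.69,0,0],
    [0.33,-0.69,0,0],
    [0.33,-0.69,0,0],
    [0.33,-0.69,0,0],
    [0.33,-0.69,0,0],
    [0.33,-0.69,0,0],
    [0.33,-0.69,0,0],
    [0.33,-0.69,0,0],
    [0.33,-0.69,0,0],
    [0.33,-0.69,0,0],
    [0.33,-0.69,0,0],
    [0.33,-0.69,0,0],
    [0.33,-0.69,0,0],
    [0.33,-0.69,0,0],
    [0.33,-0.69,0,0],
    [0.33,-0.69,0,0],
  ],
  hand=0,
)

```text
time_s: 3.4
ee_pos: [0.4111, 0.0124, 0.2471]
orientation: [3.141, 0.057, 0.002]
contact_force: [1.4, -0.0, -0.3]
grip_width: 0.0005
```

send_rows(
  series=[
    [0,0,0.6,0],
    [0,0,0.6,0],
    [0,0,0.6,0],
    [0,0,0.6,0],
    [0.3,0,0.6,0],
    [0,0,0.26,0],
    [0,0,0,0],
  ],
)

```text
time_s: 4.1
ee_pos: [0.4241, 0.0117, 0.0818]
orientation: [-3.14, -0.056, 0.007]
contact_force: [-0.9, -0.9, -1.0]
grip_width: 0.0003
```

```bash
python3 -c "
from h import *
go((-.145,-.02,.083))"
```

```text
t 4.1 tcp box mm [-166.7  -19.3   81.8] yaw -0.0 F box [-1.  -0.9 -1. ] w 0.3 q [-0.25  0.08  2.1  -0.    0.97  1.28]
turn units -0.0
  units (tool axes now) [ 0.43  0.01 -0.03] (after turn) [ 0.43  0.01 -0.03]
```

send_rows(
  series=[
    [0.2,0,0,0],
    [0.2,0,0,0],
    [0.05,0,0,0],
    [0,0,0,0],
    [0,0,0,0],
  ],
)

```text
time_s: 4.6
ee_pos: [0.4465, 0.0119, 0.0843]
orientation: [3.14, 0.058, -0.008]
contact_force: [-13.6, -2.6, 7.9]
grip_width: 0.0006
```

send_rows(
  series=[
    [0.04,0,0,0],
    [0.04,0,0,0],
    [0,0,0,0],
  ],
)

```text
time_s: 4.9
ee_pos: [0.4463, 0.0121, 0.0837]
orientation: [3.14, 0.06, -0.023]
contact_force: [-31.5, -7.2, 24.9]
grip_width: 0.0003
```

send_rows(
  series=[
    [-0.02,0,-0.04,0],
    [0,0,-0.06,0],
    [0,0,-0.06,0],
    [0,0,-0.06,0],
    [0,0,0,0],
  ],
)

```text
time_s: 5.4
ee_pos: [0.4468, 0.0121, 0.0936]
orientation: [3.141, 0.058, -0.017]
contact_force: [-15.8, -5.5, 0.1]
grip_width: 0.0006
```

```bash
python3 -c "
from h import *
go((-.145,-.02,.083))
f=grab('scene')
for d in arm.spot_point('lid_edge','scene')[:1]: print(tobox(w(f,d['position'])))"
```

```text
t 5.4 tcp box mm [-144.   -19.8   93.6] yaw 0.001 F box [-16.   -5.    0.1] w 0.6 q [-0.24  0.11  2.03 -0.    1.01  1.3 ]
turn units 0.01
  units (tool axes now) [-0.02  0.    0.21] (after turn) [-0.02  0.    0.21]
[-0.13592732  0.00425282  0.11520255]
```

send_rows(
  series=[
    [0.04,0,-0.1,0],
    [0.02,0,-0.1,0],
    [0.02,0,-0.1,0],
    [0.02,0,-0.1,0],
    [0,0,0,0],
  ],
)

```text
time_s: 6.0
ee_pos: [0.4485, 0.0122, 0.1124]
orientation: [3.141, 0.059, -0.029]
contact_force: [-26.2, -8.0, 2.8]
grip_width: 0.0004
```

```bash
cat >> h.py <<'E'
def lid():
    for c in ("scene","top"):
        f=grab(c)
        for d in arm.spot_point('lid_edge',c)[:1]:
            e=tobox(w(f,d['position'])); print(c,"edge",e.round(3),"theta",round(np.arctan2(e[2]-.105,.105-e[0]),3),round(d["conf"],2))
E
python3 -c "
from h import *
go((-.145,-.02,.083)); lid()"
```

```text
t 6.0 tcp box mm [-142.3  -19.7  112.4] yaw 0.001 F box [-26.4  -7.1   2.8] w 0.4 q [-0.23  0.09  2.01 -0.01  1.06  1.3 ]
turn units 0.01
  units (tool axes now) [-0.04  0.01  0.59] (after turn) [-0.04  0.01  0.59]
scene edge [-0.135  0.002  0.135] theta 0.126 0.58
```

send_rows(
  series=[
    [0.02,0,-0.2,0],
    [0.035,0,-0.2,0],
    [0.045,0,-0.2,0],
    [0.055,0,-0.2,0],
    [0,0,0,0],
  ],
)

```text
time_s: 6.7
ee_pos: [0.4578, 0.0126, 0.154]
orientation: [3.141, 0.058, -0.025]
contact_force: [-26.9, -4.4, 6.5]
grip_width: 0.0007
```

```bash
python3 -c "
from h import *
go((-.145,-.02,.083)); lid()"
```

```text
t 6.7 tcp box mm [-133.   -19.6  154. ] yaw 0.001 F box [-27.   -3.4   6.5] w 0.7 q [-0.23  0.04  1.97 -0.    1.15  1.31]
turn units 0.01
  units (tool axes now) [-0.22  0.01  1.42] (after turn) [-0.22  0.01  1.42]
```

send_rows(
  series=[
    [0.06,0,-0.18,0],
    [0.06,0,-0.18,0],
    [0.08,0,-0.17,0],
    [0.08,0,-0.17,0],
    [0.09,0,-0.17,0],
    [0.09,0,-0.17,0],
    [0.1,0,-0.16,0],
    [0.11,0,-0.16,0],
    [0.12,0,-0.15,0],
    [0.12,0,-0.15,0],
    [0,0,0,0],
  ],
)

```text
time_s: 8.0
ee_pos: [0.5072, 0.0148, 0.2411]
orientation: [3.141, 0.058, -0.009]
contact_force: [-24.9, 2.2, 19.6]
grip_width: 0.0008
```

```bash
python3 -c "
from h import *
go((-.145,-.02,.083)); lid()"
```

```text
t 8.0 tcp box mm [-83.5 -19.2 241.1] yaw 0.001 F box [-24.9   3.1  19.6] w 0.8 q [-0.2   0.04  1.78 -0.    1.33  1.33]
turn units 0.01
  units (tool axes now) [-1.21  0.01  3.17] (after turn) [-1.21  0.02  3.17]
scene edge [-0.077  0.005  0.262] theta 0.711 0.81
```

send_rows(
  series=[
    [0.1,0,-0.16,0],
    [0.13,0,-0.14,0],
    [0.13,0,-0.14,0],
    [0.14,0,-0.13,0],
    [0.14,0,-0.13,0],
    [0.15,0,-0.12,0],
    [0.15,0,-0.12,0],
    [0.16,0,-0.11,0],
    [0.16,0,-0.1,0],
    [0.17,0,-0.1,0],
    [0.17,0,-0.09,0],
    [0.17,0,-0.08,0],
    [0.17,0,-0.08,0],
    [0,0,0,0],
  ],
)

```text
time_s: 9.6
ee_pos: [0.6078, 0.0175, 0.3135]
orientation: [3.141, 0.056, 0.003]
contact_force: [-0.7, -0.3, 0.7]
grip_width: 0.0002
```

```bash
python3 -c "
from h import *
go((-.145,-.02,.083)); lid()"
```

```text
t 9.6 tcp box mm [ 17.  -20.1 313.5] yaw -0.0 F box [-0.7 -0.3  0.7] w 0.2 q [-0.17  0.21  1.44  0.    1.49  1.37]
turn units -0.0
  units (tool axes now) [-3.25 -0.    4.6 ] (after turn) [-3.25 -0.    4.6 ]
scene edge [0.025 0.007 0.329] theta 1.229 0.77
top edge [-0.256 -0.265  0.001] theta -0.28 0.72
```

send_rows(
  series=[
    [0.17,0,-0.06,0],
    [0.17,0,-0.05,0],
    [0.17,0,-0.05,0],
    [0.15,0,-0.05,0],
    [0.1,0,-0.03,0],
    [0.05,0,0,0],
    [0,0,0,0],
  ],
)

```text
time_s: 10.5
ee_pos: [0.6473, 0.0191, 0.3249]
orientation: [3.141, 0.056, 0.002]
contact_force: [-0.2, -0.1, 0.0]
grip_width: 0.0007
```

```bash
python3 -c "
from h import *
go((-.145,-.02,.083)); lid()
for c in ('scene','top'):
    f=grab(c); save(f,c+'1')
    for t in ('knee_grip','jar','stay_foot_pivot','lid_hinge'):
        for d in arm.spot_point(t,c)[:2]: print(c,t,round(d['conf'],2),tobox(w(f,d['position'])).round(4))
"
```

```text
t 10.5 tcp box mm [ 56.6 -20.  324.9] yaw -0.0 F box [-0.2 -0.1  0. ] w 0.7 q [-0.15  0.29  1.32 -0.    1.53  1.38]
turn units -0.0
  units (tool axes now) [-4.04  0.    4.83] (after turn) [-4.04 -0.    4.83]
scene lid_hinge 0.71 [0.1076 0.0012 0.108 ]
top knee_grip 0.39 [0.0268 0.1112 0.1396]
top jar 0.63 [ 0.0139 -0.1242  0.006 ]
top stay_foot_pivot 0.59 [0.0105 0.1427 0.0602]
top stay_foot_pivot 0.22 [ 0.0633  0.3934 -0.0033]
```

send_rows(
  series=[
    [0.06,0,0,0],
    [0.04,0,0,0],
    [0,0,0,0],
  ],
)

```text
time_s: 11.5
ee_pos: [0.6519, 0.0194, 0.3248]
orientation: [-3.141, -0.056, -0.0]
contact_force: [-1.5, -0.1, 0.3]
grip_width: 0.0006
```

View pics/top1.png

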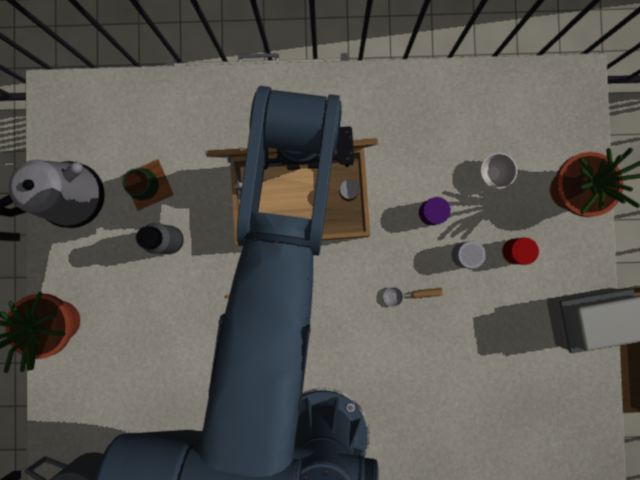

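The top view shows the lid standing, with its edge at about row 150. The jar is at (349,189) and the arm covers the middle. I'll check the wrist against the lid in the scene view.

View pics/scene1.png

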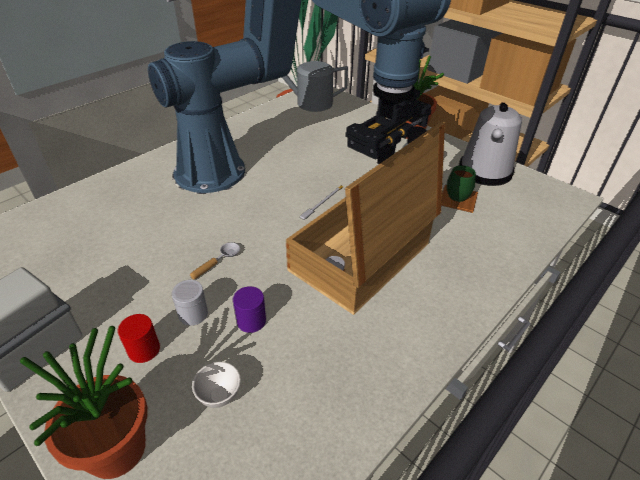

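```bash
python3 -c "
from h import *
go((-.10,.035,.33),(-.05,.035,.150))
f=grab('scene')
p=np.array(arm.read_state()['ee_pos'])
for h in (0,.056,.1,.15,.2,.25,.3): print(h,px(f,p+[0,0,h]).round(0))
"
```

```text
t 11.5 tcp box mm [ 61.3 -19.8 324.8] yaw -0.0 F box [-1.5 -0.1  0.3] w 0.6 q [-0.15  0.3   1.3   0.    1.54  1.38]
turn units -0.0
  units (tool axes now) [-3.23 -1.1  -0.1 ] (after turn) [-3.23 -1.1  -0.1 ]
  units (tool axes now) [ 1.  -0.   3.6] (after turn) [1.  0.  3.6]
0 [[386. 161.]]
0.056 [[389. 136.]]
0.1 [[392. 115.]]
0.15 [[395.  90.]]
0.2 [[398.  63.]]
0.25 [[402.  33.]]
0.3 [[406.   1.]]
```

send_rows(
  series=[
    [-0.64,0,0,0],
    [-0.64,0,0,0],
    [-0.64,0,0,0],
    [-0.64,0,0,0],
    [-0.64,0,0,0],
    [0,0,0,-0.95],
    [0,0,0,-0.95],
    [0,0,0,-0.95],
    [0,0,0,-0.95],
    [0,0,0,-0.95],
    [0,0,0,-0.95],
    [0,0,0,-0.95],
    [0,0,0,-0.95],
    [0,0,0,-0.95],
    [0,0,0,-0.95],
    [0,0,0,-0.97],
    [0,0,0,0],
  ],
  hand=88,
)

```text
time_s: 13.25
ee_pos: [0.492, 0.0136, 0.3247]
orientation: [2.18, 2.262, 0.001]
contact_force: [-0.2, -0.4, 0.6]
grip_width: 0.0877
```

```bash
python3 -c "
from h import *
go((-.08,.094,.30),(-.07,.094,.133),(-.04,.094,.133),yaw=np.pi/2); lid()
for c in ('scene','top'):
    f=grab(c); save(f,c+'2')
    for t in ('knee_grip','jar','stay_foot_pivot','lid_hinge'):
        for d in arm.spot_point(t,c)[:2]: print(c,t,round(d['conf'],2),tobox(w(f,d['position'])).round(4))
"
```

```text
t 13.25 tcp box mm [-98.8 -19.9 324.7] yaw 1.572 F box [-0.2 -0.3  0.6] w 87.7 q [-0.21 -0.07  1.71  0.    1.5  -0.25]
turn units 0.01
  units (tool axes now) [2.28 0.38 0.49] (after turn) [2.28 0.38 0.49]
  units (tool axes now) [0.   0.2  3.34] (after turn) [0.   0.2  3.34]
  units (tool axes now) [-0.   0.6  0. ] (after turn) [-0.   0.6  0. ]
scene edge [0.07  0.008 0.342] theta 1.423 0.57
top edge [ 0.073 -0.001  0.342] theta 1.439 0.75
scene lid_hinge 0.88 [0.1103 0.0007 0.1064]
top knee_grip 0.79 [0.0339 0.1107 0.1379]
top knee_grip 0.73 [0.0111 0.1407 0.057 ]
top jar 0.8 [ 0.0139 -0.1222  0.0112]
top jar 0.68 [-0.1676 -0.4024 -0.0058]
top stay_foot_pivot 0.85 [0.0069 0.1421 0.0625]
top stay_foot_pivot 0.65 [ 0.0133 -0.1235  0.008 ]
top lid_hinge 0.8 [0.1054 0.0027 0.1057]
```

send_rows(
  series=[
    [0.57,0.1,0.12,0],
    [0.57,0.1,0.12,0],
    [0.57,0.1,0.12,0],
    [0.57,0.08,0.13,0],
    [0,0.1,0.55,0],
    [0,0.1,0.56,0],
    [0,0,0.56,0],
    [0,0,0.56,0],
    [0,0,0.56,0],
    [0,0,0.55,0],
    [0,0,0,0],
  ],
)

```text
time_s: 15.05
ee_pos: [0.5138, 0.1285, 0.1294]
orientation: [-2.178, -2.256, 0.009]
contact_force: [-1.5, -1.1, -0.5]
grip_width: 0.0882
```

send_rows(
  series=[
    [0,0.2,0,0],
    [0,0.2,0,0],
    [0,0.1,0,0],
    [0,0.1,0,0],
    [0,0,0,0],
  ],
)

```text
time_s: 15.55
ee_pos: [0.5479, 0.1296, 0.134]
orientation: [2.181, 2.26, 0.002]
contact_force: [-0.7, -0.5, -0.7]
grip_width: 0.088
```

```bash
python3 -c "
from h import *
go((-.0245,.094,.133),yaw=np.pi/2)"
```

```text
t 15.55 tcp box mm [-38.8  94.1 134. ] yaw 1.57 F box [-0.7 -0.5 -0.7] w 88.0 q [ 0.02  0.28  1.73  0.    1.13 -0.01]
turn units -0.0
  units (tool axes now) [-0.    0.29  0.02] (after turn) [-0.    0.29  0.02]
```

Finger face at about x=22.7. I'll push on in small steps and watch the force.

send_rows(
  series=[
    [0,0.06,0,0],
    [0,0.06,0,0],
    [0,0.06,0,0],
    [0,0.04,0,0],
    [0,0,0,0],
  ],
)

```text
time_s: 16.05
ee_pos: [0.558, 0.13, 0.1332]
orientation: [2.182, 2.26, 0.0]
contact_force: [-0.1, 0.6, 0.0]
grip_width: 0.0882
```

send_rows(
  series=[
    [0,0.04,0,0],
    [0,0.02,0,0],
    [0,0,0,0],
  ],
)

```text
time_s: 16.35
ee_pos: [0.5605, 0.1302, 0.133]
orientation: [-2.181, -2.26, 0.001]
contact_force: [-0.8, 0.4, -0.5]
grip_width: 0.0879
```

send_rows(
  series=[
    [0,0.04,0,0],
    [0,0.02,0,0],
    [0,0,0,0],
  ],
)

```text
time_s: 16.65
ee_pos: [0.5639, 0.1302, 0.1332]
orientation: [2.182, 2.26, 0.0]
contact_force: [-0.6, -0.3, -0.0]
grip_width: 0.0879
```

send_rows(
  series=[
    [0,0.04,0,0],
    [0,0.02,0,0],
    [0,0,0,0],
  ],
)

```text
time_s: 16.95
ee_pos: [0.5671, 0.1304, 0.1334]
orientation: [2.181, 2.26, 0.001]
contact_force: [0.3, 0.7, -0.5]
grip_width: 0.0878
```

```bash
python3 -c "
from h import *
go((-.0245,.094,.133),yaw=np.pi/2)
f=grab('top')
for d in arm.spot_point('knee_grip','top')[:2]: print(round(d['conf'],2),tobox(w(f,d['position'])).round(4))
f=grab('scene')
for d in arm.spot_point('knee_grip','scene')[:2]: print(round(d['conf'],2),tobox(w(f,d['position'])).round(4))"
```

```text
t 16.95 tcp box mm [-19.6  94.1 133.4] yaw 1.57 F box [ 0.4  0.7 -0.5] w 87.8 q [ 0.02  0.32  1.68  0.    1.14 -0.01]
turn units -0.0
  units (tool axes now) [-0.   -0.1   0.01] (after turn) [-0.   -0.1   0.01]
```

send_rows(
  series=[
    [0,0.04,0,0],
    [0,0.02,0,0],
    [0,0,0,0],
  ],
)

```text
time_s: 17.45
ee_pos: [0.5681, 0.1305, 0.1333]
orientation: [-2.179, -2.259, 0.005]
contact_force: [-10.3, -1.2, 7.3]
grip_width: 0.0876
```

send_rows(
  series=[
    [0,0.04,0,0],
    [0,0.02,0,0],
    [0,0,0,0],
  ],
)

```text
time_s: 17.75
ee_pos: [0.5685, 0.1305, 0.1335]
orientation: [-2.176, -2.257, 0.012]
contact_force: [-22.5, -3.3, 16.8]
grip_width: 0.0877
```

```bash
python3 -c "
from h import *
go((-.0245,.094,.133),yaw=np.pi/2)
for c in ('scene','top'):
    f=grab(c); save(f,c+'3')
a=cv2.imread('pics/top3.png')[120:280,200:400]; b=cv2.imread('pics/scene3.png')[100:340,270:470]
a=cv2.resize(a,(500,400),interpolation=cv2.INTER_CUBIC); b=cv2.resize(b,None,fx=1.67,fy=1.67)[:400,:300]
cv2.imwrite('pics/c3.png',np.hstack([a,b]))"
```

```text
t 17.75 tcp box mm [-18.1  94.3 133.5] yaw 1.571 F box [-22.6  -2.5  16.8] w 87.7 q [ 0.02  0.33  1.67 -0.    1.15 -0.01]
turn units 0.0
  units (tool axes now) [-0.01 -0.13  0.01] (after turn) [-0.01 -0.13  0.01]
```

View pics/c3.png

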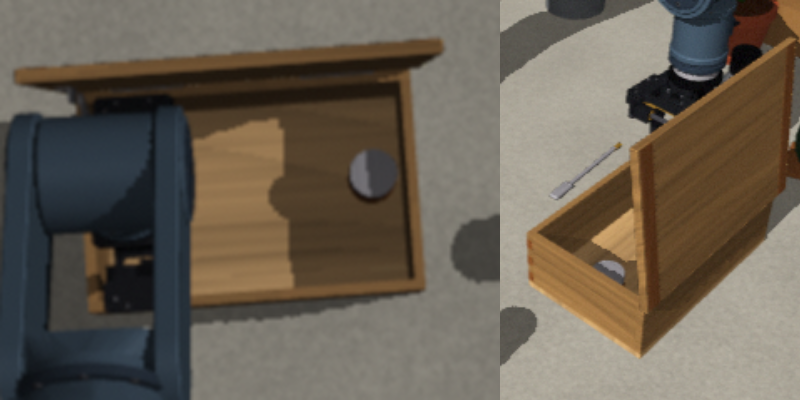

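send_rows(
  series=[
    [0,-0.1,0,0],
    [0,-0.4,0,0],
    [0,-0.5,0,0],
    [0,-0.5,-0.5,0],
    [0,0,-0.7,0],
    [-0.8,0,-0.7,0],
    [-0.8,0,-0.5,0],
    [-0.8,0,-0.5,0],
    [-0.8,0,0,0],
    [-0.8,0,0,0],
    [0,0,0,0],
  ],
)

```text
time_s: 18.95
ee_pos: [0.5052, -0.0739, 0.2766]
orientation: [2.186, 2.253, -0.001]
contact_force: [-0.3, 0.7, 0.1]
grip_width: 0.0879
```

```bash
python3 -c "
from h import *
go((-.0245,.094,.133),yaw=np.pi/2); lid()
f=grab('top'); save(f,'top4')
for t in ('knee_grip','stay_foot_pivot','lid_hinge'):
  for d in arm.spot_point(t,'top')[:2]: print(t,round(d['conf'],2),tobox(w(f,d['position'])).round(4))
print(px(f,[frombox(p) for p in [(.044,.086,.139),(.044,.136,.139),(.0344,.086,.139),(.010,.14,.06),(.077,.14,.217)]]))
a=cv2.imread('pics/top4.png')[130:260,210:310]
cv2.imwrite('pics/c4.png',cv2.resize(a,None,fx=4.5,fy=4.5,interpolation=cv2.INTER_CUBIC))"
```

```text
t 18.95 tcp box mm [ -88.8 -107.8  276.6] yaw 1.565 F box [-0.3  0.7  0.1] w 87.9 q [-0.38  0.01  1.73 -0.    1.4  -0.41]
turn units -0.04
  units (tool axes now) [4.05 1.26 2.87] (after turn) [4.04 1.28 2.87]
scene edge [0.071 0.007 0.342] theta 1.427 0.91
top edge [0.071 0.002 0.343] theta 1.43 0.6
knee_grip 0.63 [0.0619 0.391  0.0103]
knee_grip 0.58 [0.0427 0.1103 0.1359]
stay_foot_pivot 0.63 [0.0094 0.1422 0.06  ]
lid_hinge 0.89 [0.1012 0.0002 0.1064]
lid_hinge 0.45 [ 0.0377 -0.4885  0.0027]
[[261.06299644 177.59527794]
 [239.56308503 178.94501439]
 [261.29824573 181.71058953]
 [243.50470055 197.07367899]
 [231.59640963 159.37797466]]
```

View pics/c4.png

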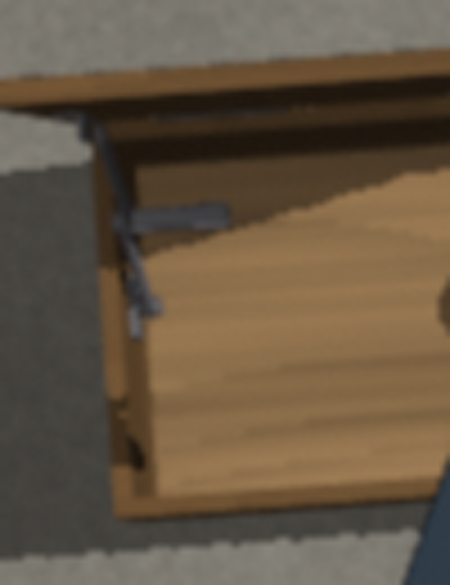

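```bash
python3 -c "
from h import *
f=grab('top')
for n in ('top2','top4'):
    g=cv2.cvtColor(cv2.imread('pics/%s.png'%n),cv2.COLOR_BGR2HSV).astype(int)
    print(n); print(g[170:190,247:259,1].mean(1).round(0)); print(g[170:190,247:259,2].mean(1).round(0))
P=lambda x,z:px(f,[frombox((x+dx,.105,z+dz)) for dx,dz in((-.007,0),(0,0),(.007,0),(-.007,.007),(.007,.007))])[:,1].round(2)
print('locked',P(.044,.139),'straight',P(.0416,.140), 'col',px(f,[frombox((.044,.105,.139))]))
"
```

```text
top2
[121. 121. 121. 121. 120. 121. 121. 115.  73.  18.  11.  11.  10.  14.
  80. 117. 119. 118. 118. 119.]
[ 79.  79.  80.  82.  82.  81.  79.  75.  68.  80. 108. 117. 109.  89.
  96. 126. 139. 144. 146. 145.]
top4
[120. 121. 122. 120. 110.  65.  14.  12.  11.   9.  20.  90. 119. 122.
 120. 119. 118. 119. 118. 118.]
[ 80.  80.  81.  82.  79.  68.  62.  66.  67.  69.  66.  68.  83.  96.
 115. 132. 140. 144. 147. 146.]
locked [181.11 178.11 175.11 180.72 174.69] straight [182.08 179.08 176.08 181.7  175.66] col [[252.89100943 178.10830465]]
```

```bash
python3 -c "
from h import *
a=tobox([.440,-.3645,.2]); b=a.copy(); b[2]=.054
go(a,b,yaw=0); print(a)"
```

```text
t 19.4 tcp box mm [ -88.9 -102.4  276.1] yaw 1.572 F box [ 1.1  0.1 -0.8] w 88.1 q [-0.37  0.01  1.73  0.    1.4  -0.41]
turn units 10.48
  units (tool axes now) [-5.87 -1.52  1.52] (after turn) [-1.51  5.87  1.52]
  units (tool axes now) [-0.    0.    2.92] (after turn) [0.   0.   2.92]
[-0.16435369 -0.39584102  0.2       ]
```

send_rows(
  series=[
    [-0.6,-0.1,0,0.95],
    [-0.6,0,0,0.95],
    [0,0,0,0.95],
    [0,0,0,0.95],
    [0,0,0,0.95],
    [0,0,0,0.95],
    [0,0,0,0.95],
    [0,0,0,0.95],
    [0,0,0,0.95],
    [0,0,0,0.95],
    [0,0,0,0.93],
    [0,0,0,0],
  ],
)

```text
time_s: 20.6
ee_pos: [0.4977, -0.129, 0.2762]
orientation: [-3.141, -0.065, -0.0]
contact_force: [-0.5, 0.4, 0.5]
grip_width: 0.0882
```

```bash
python3 -c "
from h import *
a=tobox([.440,-.3645,.2]); b=a.copy(); b[2]=.054
go(a,b,yaw=0); print(a)
f=grab('top')
for d in arm.spot_point('canister','top'): print(w(f,d['position']),d['conf'])"
```

```text
t 20.6 tcp box mm [ -98.2 -162.6  276.2] yaw 0.005 F box [-0.5  0.4  0.5] w 88.2 q [-0.48  0.02  1.72  0.    1.4   1.04]
turn units 0.04
  units (tool axes now) [-1.35  4.66  1.52] (after turn) [-1.32  4.66  1.52]
  units (tool axes now) [-0.    0.    2.92] (after turn) [-0.    0.    2.92]
[-0.16435369 -0.39584102  0.2       ]
[ 0.43803086 -0.36841304 -0.0062014 ] 0.83
[ 0.44759485 -0.49754763 -0.00308407] 0.82
[ 5.50423266e-01 -2.93589730e-01  6.91121099e-05] 0.67
```

send_rows(
  series=[
    [-0.19,0.67,0.21,0.04],
    [-0.19,0.67,0.21,0],
    [-0.19,0.67,0.22,0],
    [-0.19,0.67,0.22,0],
    [-0.19,0.67,0.22,0],
    [-0.19,0.67,0.22,0],
    [-0.19,0.66,0.22,0],
    [0,0,0.5,0],
    [0,0,0.5,0],
    [0,0,0.5,0],
    [0,0,0.5,0],
    [0,0,0.5,0],
    [0,0,0.42,0],
    [0,0,0,0],
  ],
)

```text
time_s: 22.1
ee_pos: [0.4382, -0.3638, 0.051]
orientation: [-3.136, -0.061, 0.006]
contact_force: [-0.3, 0.4, -0.5]
grip_width: 0.0879
```

send_rows(
  series=[
    [0,0,0,0],
    [0,0,0,0],
    [0,0,0,0],
    [0,0,0,0],
    [0,0,0,0],
    [0,0,0,0],
  ],
  hand=40,
)

```text
time_s: 22.7
ee_pos: [0.4406, -0.367, 0.0557]
orientation: [3.139, 0.056, 0.003]
contact_force: [0.3, -0.3, 6.4]
grip_width: 0.0652
```

send_rows(
  series=[
    [0,0,-0.2,0],
    [0,0,-0.4,0],
    [0,0,-0.6,0],
    [0,0,-0.6,0],
    [0,0,-0.6,0],
    [0,0,-0.6,0],
    [0,0,-0.6,0],
    [0,0,-0.3,0],
    [0,0,0,0],
  ],
)

```text
time_s: 23.6
ee_pos: [0.4404, -0.3666, 0.2515]
orientation: [3.138, 0.056, 0.004]
contact_force: [0.2, -0.5, -3.1]
grip_width: 0.0647
```

```bash
python3 -c "
from h import *
go((-.045,-.012,.25),(-.045,-.012,.072))
f=grab('scene')
for d in arm.spot_point('canister','scene'): print(w(f,d['position']),d['conf'])
f=grab('top')
for d in arm.spot_point('jar','top')[:2]: print(tobox(w(f,d['position'])),d['conf'])"
```

```text
t 23.6 tcp box mm [-164.  -397.9  251.5] yaw -0.0 F box [ 0.2 -0.5 -3.1] w 64.7 q [-0.9   0.17  1.61  0.    1.36  0.63]
turn units -0.0
  units (tool axes now) [ 2.38 -7.72  0.01] (after turn) [ 2.38 -7.72  0.01]
  units (tool axes now) [-0.01 -0.01  3.56] (after turn) [-0.01 -0.01  3.56]
[ 0.44699144 -0.49368541  0.00292853] 0.81
[ 0.55418013 -0.2863894   0.00292317] 0.64
[ 0.44239775 -0.36544928  0.19834655] 0.63
[ 0.01468682 -0.12119313  0.0081987 ] 0.78
[-0.22607148  0.10677621 -0.00061031] 0.29
```

send_rows(
  series=[
    [0.1,-0.3,0,0],
    [0.17,-0.55,0,0],
    [0.17,-0.55,0,0],
    [0.17,-0.55,0,0],
    [0.17,-0.55,0,0],
    [0.17,-0.55,0,0],
    [0.17,-0.55,0,0],
    [0.17,-0.55,0,0],
    [0.17,-0.55,0,0],
    [0.17,-0.55,0,0],
    [0.17,-0.55,0,0],
    [0.17,-0.55,0,0],
    [0.17,-0.55,0,0],
    [0.17,-0.55,0,0],
    [0.1,-0.28,0,0],
    [0,0,0,0],
    [0,0,0,0],
  ],
)

```text
time_s: 25.5
ee_pos: [0.5459, 0.0248, 0.2486]
orientation: [3.141, 0.058, -0.002]
contact_force: [0.7, 0.4, -2.6]
grip_width: 0.0652
```

send_rows(
  series=[
    [0,0,0.3,0],
    [0,0,0.5,0],
    [0,0,0.5,0],
    [0,0,0.5,0],
    [0,0,0.5,0],
    [0,0,0.5,0],
    [0,0,0.4,0],
    [0,0,0.2,0],
    [0,0,0.1,0],
    [0,0,0,0],
  ],
)

```text
time_s: 26.5
ee_pos: [0.5461, 0.0243, 0.0737]
orientation: [-3.141, -0.055, 0.001]
contact_force: [0.6, -0.4, -2.9]
grip_width: 0.0647
```

```bash
python3 -c "
from h import *
go((-.045,-.012,.066))"
```

```text
t 26.5 tcp box mm [-44.3 -11.2  73.7] yaw -0.001 F box [ 0.6 -0.4 -2.9] w 64.7 q [-0.17  0.34  1.8  -0.    1.    1.36]
turn units -0.01
  units (tool axes now) [-0.01  0.02  0.15] (after turn) [-0.01  0.02  0.15]
```

Down in small steps until the floor carries it.

send_rows(
  series=[
    [0,0,0.06,0],
    [0,0,0.04,0],
    [0,0,0.02,0],
    [0,0,0,0],
  ],
)

```text
time_s: 26.9
ee_pos: [0.5465, 0.0248, 0.0684]
orientation: [3.141, 0.056, 0.001]
contact_force: [-0.3, -0.2, -2.8]
grip_width: 0.0651
```

send_rows(
  series=[
    [0,0,0.03,0],
    [0,0,0,0],
  ],
)

```text
time_s: 27.1
ee_pos: [0.5463, 0.0248, 0.0666]
orientation: [-3.141, -0.056, 0.0]
contact_force: [0.6, -0.4, -2.7]
grip_width: 0.0648
```

send_rows(
  series=[
    [0,0,0.03,0],
    [0,0,0,0],
  ],
)

```text
time_s: 27.3
ee_pos: [0.5466, 0.0247, 0.0658]
orientation: [3.141, 0.056, 0.0]
contact_force: [-1.8, 1.2, 3.8]
grip_width: 0.0652
```

send_rows(
  series=[
    [0,0,0.02,0],
    [0,0,0,0],
  ],
)

```text
time_s: 27.5
ee_pos: [0.5467, 0.0248, 0.0657]
orientation: [3.141, 0.057, 0.0]
contact_force: [-6.9, 0.7, 12.9]
grip_width: 0.0649
```

send_rows(
  series=[
    [0,0,-0.02,0],
    [0,0,0,0],
    [0,0,0,0],
    [0,0,0,0],
    [0,0,0,0],
    [0,0,0,0],
  ],
  hand=88,
)

```text
time_s: 28.1
ee_pos: [0.5463, 0.0247, 0.065]
orientation: [-3.141, -0.056, 0.0]
contact_force: [0.7, -0.6, -0.0]
grip_width: 0.0881
```

send_rows(
  series=[
    [0,0,-0.2,0],
    [0,0,-0.5,0],
    [0,0,-0.6,0],
    [0,0,-0.6,0],
    [-0.4,0,-0.6,0],
    [-0.5,0,-0.6,0],
    [-0.5,0,0,0],
    [0,0,0,0],
  ],
)

```text
time_s: 28.9
ee_pos: [0.4749, 0.0224, 0.2217]
orientation: [3.141, 0.056, 0.003]
contact_force: [-0.0, -0.7, -0.6]
grip_width: 0.0881
```

```bash
python3 -c "
from h import *
go((-.016,.06,.30),yaw=np.pi/2); lid()
f=grab('scene'); save(f,'scene5')
for d in arm.spot_point('canister','scene'): print(tobox(w(f,d['position'])),d['conf'])
f=grab('top'); save(f,'top5')
for t in ('canister','knee_grip'):
  for d in arm.spot_point(t,'top'): print(t,tobox(w(f,d['position'])).round(3),d['conf'])
g=cv2.cvtColor(cv2.imread('pics/top5.png'),cv2.COLOR_BGR2HSV).astype(int)
print(g[170:190,247:259,1].mean(1).round(0))"
```

```text
t 28.9 tcp box mm [-115.5  -10.5  221.7] yaw -0.0 F box [-0.  -0.7 -0.6] w 88.1 q [-0.2  -0.02  1.88 -0.    1.28  1.33]
turn units -10.47
  units (tool axes now) [ 1.99 -1.41 -1.56] (after turn) [ 1.41  1.99 -1.56]
scene edge [0.072 0.005 0.345] theta 1.433 0.83
top edge [0.072 0.002 0.341] theta 1.43 0.8
[-0.04232103 -0.00753299  0.01355469] 0.95
[-0.1596893  -0.52629706  0.00357539] 0.95
[-0.04925632 -0.3223735   0.00040844] 0.76
canister [-0.162 -0.529 -0.002] 0.95
canister [-0.053 -0.329 -0.002] 0.7
canister [0.068 0.001 0.343] 0.59
canister [-0.045 -0.011  0.008] 0.55
knee_grip [0.043 0.113 0.136] 0.69
knee_grip [-0.254 -0.265  0.002] 0.49
[122. 122. 122. 121. 110.  65.  14.  10.  11.  10.  20.  90. 119. 121.
 120. 120. 118. 119. 119. 119.]
```

View pics/top5.png

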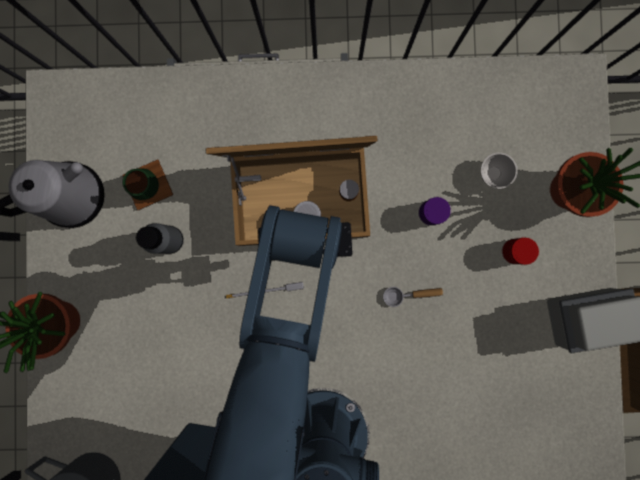

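send_rows(
  series=[
    [0,0,0,-0.95],
    [0,0,0,-0.95],
    [0,0,0,-0.95],
    [0,0,0,-0.95],
    [0,0,0,-0.95],
    [0,0,0,-0.95],
    [0,0,0,-0.95],
    [0,0,0,-0.95],
    [0,0,0,-0.95],
    [0,0,0,-0.95],
    [0,0,0,-0.97],
    [0.6,0.6,0,0],
    [0.6,0.6,0,0],
    [0.1,0.3,0.4,0],
    [0,0,0.5,0],
    [0,0,0.5,0],
    [0,0,0.3,0],
    [0,0,0,0],
  ],
)

```text
time_s: 31.15
ee_pos: [0.5473, 0.0899, 0.1325]
orientation: [-2.179, -2.258, 0.005]
contact_force: [-0.6, 0.4, 0.4]
grip_width: 0.0883
```

```bash
python3 -c "
from h import *
go((-.012,.06,.135),(-.012,.076,.135),yaw=np.pi/2)"
```

```text
t 31.15 tcp box mm [-40.7  54.4 132.5] yaw 1.57 F box [-0.6  0.5  0.4] w 88.3 q [-0.05  0.27  1.75 -0.    1.13 -0.09]
turn units -0.0
  units (tool axes now) [ 0.11  0.57 -0.05] (after turn) [ 0.11  0.57 -0.05]
  units (tool axes now) [ 0.32 -0.    0.  ] (after turn) [0.32 0.   0.  ]
```

send_rows(
  series=[
    [0,0.25,0,0],
    [0,0.2,0,0],
    [0,0.12,0,0],
    [0.2,0,0,0],
    [0.15,0,0,0],
    [0,0,0,0],
  ],
)

```text
time_s: 31.75
ee_pos: [0.5764, 0.1097, 0.1352]
orientation: [-2.18, -2.262, 0.0]
contact_force: [0.6, 0.3, -0.0]
grip_width: 0.088
```

send_rows(
  series=[
    [0.06,0,0,0],
    [0.04,0,0,0],
    [0,0,0,0],
  ],
)

```text
time_s: 32.05
ee_pos: [0.5766, 0.1136, 0.1352]
orientation: [-2.181, -2.261, 0.0]
contact_force: [0.8, -0.8, 0.4]
grip_width: 0.0879
```

```bash
python3 -c "
from h import *
go((-.012,.077,.135),yaw=np.pi/2)"
```

```text
t 32.05 tcp box mm [-10.7  77.  135.2] yaw 1.571 F box [ 0.8 -0.8  0.4] w 87.9 q [-0.01  0.33  1.66  0.    1.15 -0.04]
turn units -0.0
  units (tool axes now) [-0.   -0.03  0.  ] (after turn) [-0.   -0.03  0.  ]
```

send_rows(
  series=[
    [0.04,0,0,0],
    [0.04,0,0,0],
    [0,0,0,0],
  ],
)

```text
time_s: 32.35
ee_pos: [0.5766, 0.1151, 0.1352]
orientation: [2.182, 2.258, -0.005]
contact_force: [-0.7, -9.2, 2.0]
grip_width: 0.0879
```

send_rows(
  series=[
    [0.04,0,0,0],
    [0.02,0,0,0],
    [0,0,0,0],
  ],
)

```text
time_s: 32.65
ee_pos: [0.5766, 0.1155, 0.1353]
orientation: [2.182, 2.254, -0.009]
contact_force: [-2.6, -19.0, 1.8]
grip_width: 0.0878
```

send_rows(
  series=[
    [0.02,-0.04,-0.02,0],
    [0,-0.04,-0.02,0],
    [0,-0.04,-0.02,0],
    [0,0,0,0],
  ],
)

```text
time_s: 33.05
ee_pos: [0.5709, 0.1154, 0.138]
orientation: [2.182, 2.252, -0.01]
contact_force: [1.1, -22.0, -2.6]
grip_width: 0.0884
```

```bash
cat >> h.py <<'E'
def knee():
    f=grab('top'); g=cv2.cvtColor(f["image"],cv2.COLOR_RGB2HSV).astype(int)
    print([(tobox(w(f,d['position'])).round(3).tolist(),round(d['conf'],2)) for d in arm.spot_point('knee_grip','top')[:2]])
    print(g[168:192,247:259,1].mean(1).round(0))
E
python3 -c "
from h import *
go((-.012,.077,.135),yaw=np.pi/2); knee(); lid()"
```

```text
t 33.05 tcp box mm [-16.3  79.  138. ] yaw 1.566 F box [  0.3 -22.   -2.6] w 88.4 q [ 0.    0.32  1.68 -0.01  1.15 -0.03]
turn units -0.03
  units (tool axes now) [-0.04  0.09  0.06] (after turn) [-0.04  0.09  0.06]
[]
[85. 84. 85. 84. 85. 84. 85. 86. 85. 86. 84. 84. 85. 84. 84. 84. 83. 83.
 84. 83. 82. 82. 84. 83.]
scene edge [0.073 0.007 0.343] theta 1.436 0.69
top edge [0.072 0.    0.346] theta 1.435 0.81
```

send_rows(
  series=[
    [0,-0.05,-0.01,0],
    [0,-0.05,-0.01,0],
    [0,-0.05,-0.01,0],
    [0,-0.05,-0.01,0],
    [0,-0.04,0,0],
    [0,0,0,0],
  ],
)

```text
time_s: 33.95
ee_pos: [0.5603, 0.1149, 0.1411]
orientation: [2.181, 2.25, -0.006]
contact_force: [2.5, -22.8, 2.2]
grip_width: 0.0877
```

```bash
python3 -c "
from h import *
go((-.012,.077,.135),yaw=np.pi/2); lid()"
```

```text
t 33.95 tcp box mm [-26.9  78.9 141.1] yaw 1.566 F box [  1.7 -22.8   2.2] w 87.7 q [-0.    0.29  1.7  -0.01  1.15 -0.03]
turn units -0.03
  units (tool axes now) [-0.04  0.3   0.12] (after turn) [-0.04  0.3   0.12]
scene edge [0.061 0.007 0.341] theta 1.388 0.77
top edge [ 0.067 -0.001  0.34 ] theta 1.41 0.82
```

send_rows(
  series=[
    [0,-0.03,0,0],
    [0,0,0,0],
    [-0.2,0,0,0],
    [-0.5,0,0,0],
    [-0.5,-0.3,-0.3,0],
    [-0.5,-0.3,-0.6,0],
    [-0.6,0,-0.8,0],
    [-0.6,0,-0.8,0],
    [-0.6,0,-0.8,0],
    [-0.6,0,-0.8,0],
    [-0.5,0,-0.8,0],
    [0,0,-0.3,0],
    [0,0,0,0],
  ],
)

```text
time_s: 35.45
ee_pos: [0.5358, -0.1106, 0.4024]
orientation: [2.18, 2.257, 0.003]
contact_force: [0.5, -0.0, 0.0]
grip_width: 0.0884
```

```bash
python3 -c "
from h import *
lid(); knee()
go((.066,-.155,.40),(.066,-.155,.318),yaw=np.pi/2)"
```

```text
scene edge [0.063 0.009 0.345] theta 1.397 0.93
top edge [ 0.067 -0.     0.342] theta 1.411 0.94
[([0.026, 0.109, 0.138], 0.52)]
[119. 121. 121. 121. 121. 120. 121. 120. 121. 120. 120. 120. 120. 100.
  33.  10.  10.  11.  10.  34. 102. 117. 118. 119.]
t 35.75 tcp box mm [ -60.6 -144.   398. ] yaw 1.572 F box [-0.  -0.2  0.6] w 88.2 q [-0.42  0.03  1.47  0.    1.64 -0.46]
turn units 0.01
  units (tool axes now) [-0.22  2.53 -0.05] (after turn) [-0.22  2.53 -0.05]
  units (tool axes now) [-0.    0.01  1.64] (after turn) [-0.    0.01  1.64]
```

send_rows(
  series=[
    [-0.05,0.5,0,0],
    [-0.05,0.5,0,0],
    [-0.06,0.5,0,0],
    [-0.06,0.5,0,0],
    [0,0.4,0,0],
    [0,0.17,0,0],
    [0,0,0.4,0],
    [0,0,0.4,0],
    [0,0,0.4,0],
    [0,0,0.4,0],
    [0,0,0,0],
  ],
)

```text
time_s: 36.85
ee_pos: [0.662, -0.1157, 0.3159]
orientation: [-2.176, -2.256, 0.005]
contact_force: [-0.2, -0.5, -0.4]
grip_width: 0.0879
```

send_rows(
  series=[
    [0,0,0,0],
    [0,0,0,0],
    [0,0,0,0],
    [0,0,0,0],
    [0,0,0,0],
  ],
  hand=40,
)

```text
time_s: 37.35
ee_pos: [0.6641, -0.1168, 0.3208]
orientation: [2.181, 2.26, 0.001]
contact_force: [-0.1, 0.7, -0.7]
grip_width: 0.0502
```

```bash
python3 -c "
from h import *
lid(); f=grab('scene'); save(f,'scene6')
cv2.imwrite('pics/c6.png',cv2.resize(f['image'][30:280,280:530,::-1],None,fx=2.4,fy=2.4))
go((.066,-.155,.318),yaw=np.pi/2)"
```

```text
scene edge [0.063 0.007 0.343] theta 1.398 0.81
top edge [0.066 0.003 0.34 ] theta 1.406 0.6
t 37.6 tcp box mm [  68.4 -156.3  320.2] yaw 1.57 F box [-0.1  1.1 -0.6] w 40.1 q [-0.35  0.35  1.25  0.    1.54 -0.39]
turn units -0.0
  units (tool axes now) [ 0.03 -0.05  0.04] (after turn) [ 0.03 -0.05  0.04]
```

View pics/c6.png

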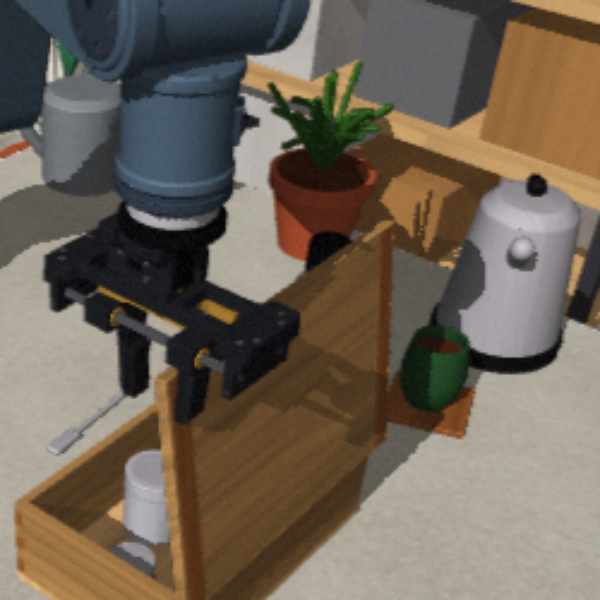

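send_rows(
  series=[
    [0,-0.15,0.02,0],
    [0,-0.15,0.02,0],
    [0,-0.12,0.03,0],
    [0,-0.12,0.03,0],
    [0,-0.12,0.03,0],
    [0,-0.12,0.03,0],
    [0,-0.1,0.03,0],
    [0,-0.1,0.03,0],
    [0,-0.1,0.03,0],
    [0,-0.1,0.03,0],
    [0,-0.04,0.02,0],
    [0,0,0,0],
  ],
)

```text
time_s: 38.8
ee_pos: [0.6026, -0.1188, 0.305]
orientation: [-2.181, -2.26, 0.0]
contact_force: [0.2, -0.5, 0.6]
grip_width: 0.0402
```

```bash
python3 -c "
from h import *
go((.066,-.155,.318),yaw=np.pi/2);lid()"
```

```text
t 38.8 tcp box mm [   7.  -156.1  305. ] yaw 1.57 F box [ 0.2 -0.5  0.6] w 40.2 q [-0.39  0.23  1.44  0.    1.48 -0.42]
turn units -0.0
  units (tool axes now) [ 0.02  1.18 -0.26] (after turn) [ 0.02  1.18 -0.26]
scene edge [-0.001  0.007  0.32 ] theta 1.114 0.62
top edge [-0.002 -0.     0.32 ] theta 1.111 0.59
```

send_rows(
  series=[
    [0,0,0.02,0],
    [0,0,0.02,0],
    [0,0,0,0],
  ],
)

```text
time_s: 39.3
ee_pos: [0.6029, -0.1188, 0.3028]
orientation: [-2.181, -2.26, 0.0]
contact_force: [0.4, 0.6, -0.3]
grip_width: 0.0404
```

```bash
python3 -c "
from h import *
go((.066,-.155,.318),yaw=np.pi/2);lid()"
```

```text
t 39.3 tcp box mm [   7.3 -156.2  302.8] yaw 1.57 F box [ 0.4  0.6 -0.3] w 40.4 q [-0.39  0.23  1.44 -0.    1.48 -0.42]
turn units -0.0
  units (tool axes now) [ 0.02  1.17 -0.3 ] (after turn) [ 0.02  1.17 -0.3 ]
scene edge [-0.002  0.006  0.322] theta 1.11 0.83
top edge [-0.001  0.001  0.322] theta 1.115 0.85
```

send_rows(
  series=[
    [0,-0.1,0.05,0],
    [0,-0.1,0.05,0],
    [0,-0.1,0.05,0],
    [0,-0.08,0.04,0],
    [0,-0.06,0.03,0],
    [0,0,0,0],
    [0,0,0,0],
  ],
)

```text
time_s: 40.2
ee_pos: [0.5804, -0.1197, 0.2918]
orientation: [-2.181, -2.259, 0.001]
contact_force: [-3.7, 0.1, -0.5]
grip_width: 0.0399
```

```bash
python3 -c "
from h import *
go((.066,-.155,.318),yaw=np.pi/2);lid()"
```

```text
t 40.2 tcp box mm [ -15.2 -156.2  291.8] yaw 1.57 F box [-3.7  0.2 -0.5] w 39.9 q [-0.4   0.19  1.51 -0.    1.45 -0.44]
turn units -0.0
  units (tool axes now) [ 0.03  1.62 -0.53] (after turn) [ 0.02  1.62 -0.53]
scene edge [-0.039  0.007  0.298] theta 0.932 0.94
top edge [-0.225  0.107  0.   ] theta -0.307 0.56
```

send_rows(
  series=[
    [-0.077,0,0,0.95],
    [-0.077,0,0,0.95],
    [-0.077,0,0,0.95],
    [-0.077,0,0,0.95],
    [-0.077,0,0,0.95],
    [-0.077,0,0,0.95],
    [-0.077,0,0,0.95],
    [-0.077,0,0,0.95],
    [-0.077,0,0,0.95],
    [-0.077,0,0,0.95],
    [-0.077,0,0,0.97],
    [0,0,0,0],
  ],
)

```text
time_s: 41.6
ee_pos: [0.5568, -0.1491, 0.2922]
orientation: [-3.141, -0.054, 0.0]
contact_force: [-3.5, 2.7, -0.4]
grip_width: 0.0404
```

```bash
python3 -c "
from h import *
go((-.042,-.183,.28),yaw=0);lid()
f=grab('scene'); save(f,'scene7')
cv2.imwrite('pics/c7.png',cv2.resize(f['image'][30:280,280:530,::-1],None,fx=2.4,fy=2.4))"
```

```text
t 41.6 tcp box mm [ -39.8 -184.8  292.2] yaw -0.002 F box [-3.4  2.8 -0.4] w 40.4 q [-0.47  0.15  1.55  0.    1.44  1.07]
turn units -0.01
  units (tool axes now) [-0.04 -0.04  0.24] (after turn) [-0.04 -0.04  0.24]
scene edge [-0.033  0.005  0.301] theta 0.959 0.67
top edge [-0.032  0.001  0.304] theta 0.967 0.97
```

View pics/c7.png

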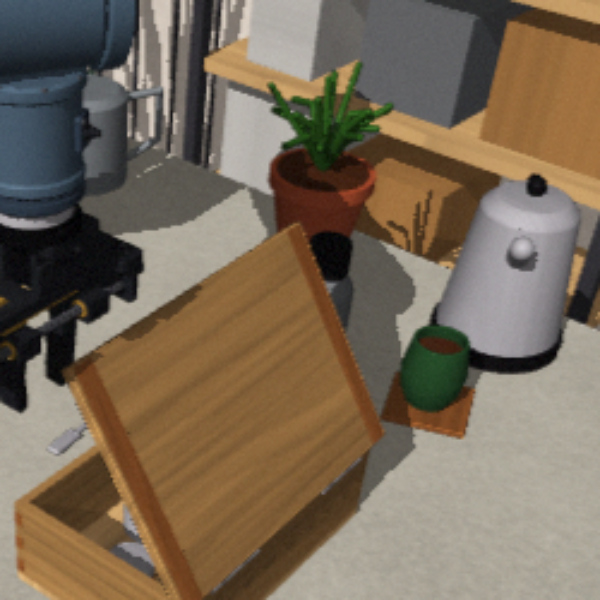

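send_rows(
  series=[
    [0,-0.1,0.08,0],
    [0,-0.1,0.08,0],
    [0,0,0.06,0],
    [-0.13,0,0.1,0],
    [-0.13,0,0.1,0],
    [-0.12,0,0.11,0],
    [-0.12,0,0.11,0],
    [-0.12,0,0.12,0],
    [-0.12,0,0.12,0],
    [0,0,0,0],
  ],
)

```text
time_s: 42.85
ee_pos: [0.5183, -0.1406, 0.2468]
orientation: [-3.14, -0.056, 0.004]
contact_force: [-3.9, -0.1, -1.2]
grip_width: 0.0398
```

```bash
python3 -c "
from h import *
go((-.042,-.183,.28),yaw=0);lid()"
```

```text
t 42.85 tcp box mm [ -78.1 -174.9  246.8] yaw -0.001 F box [-3.9  0.1 -1.2] w 39.8 q [-0.49  0.1   1.7  -0.    1.35  1.05]
turn units -0.0
  units (tool axes now) [ 0.72  0.16 -0.66] (after turn) [ 0.72  0.16 -0.66]
scene edge [-0.074  0.008  0.268] theta 0.737 0.58
top edge [-0.07  -0.002  0.268] theta 0.752 0.83
```

send_rows(
  series=[
    [-0.11,0,0.13,0],
    [-0.11,0,0.13,0],
    [-0.1,0,0.13,0],
    [-0.09,0,0.13,0],
    [-0.08,0,0.14,0],
    [-0.08,0,0.14,0],
    [0,0,0,0],
  ],
)

```text
time_s: 43.75
ee_pos: [0.4885, -0.142, 0.2063]
orientation: [-3.141, -0.056, 0.009]
contact_force: [-11.5, -3.1, 2.8]
grip_width: 0.0402
```

```bash
python3 -c "
from h import *
go((-.042,-.183,.28),yaw=0);lid()"
```

```text
t 43.75 tcp box mm [-107.9 -175.2  206.3] yaw -0.0 F box [-11.6  -2.7   2.8] w 40.2 q [-0.51  0.08  1.81 -0.    1.26  1.02]
turn units -0.0
  units (tool axes now) [ 1.31  0.15 -1.48] (after turn) [ 1.31  0.15 -1.48]
scene edge [-0.103  0.004  0.225] theta 0.524 0.85
top edge [-0.1   -0.003  0.226] theta 0.533 0.64
```

send_rows(
  series=[
    [-0.07,0,0.15,0],
    [-0.07,0,0.15,0],
    [-0.07,0,0.15,0],
    [-0.07,0,0.15,0],
    [-0.06,0,0.16,0],
    [-0.06,0,0.16,0],
    [0,0,0,0],
  ],
)

```text
time_s: 44.65
ee_pos: [0.4668, -0.1429, 0.1594]
orientation: [-3.141, -0.057, 0.015]
contact_force: [-15.8, -7.4, 1.3]
grip_width: 0.0399
```

```bash
python3 -c "
from h import *
go((-.042,-.183,.28),yaw=0);lid()"
```

```text
t 44.65 tcp box mm [-129.6 -175.4  159.4] yaw 0.0 F box [-16.1  -6.8   1.3] w 39.9 q [-0.54  0.09  1.89 -0.01  1.16  1.  ]
turn units 0.0
  units (tool axes now) [ 1.73  0.15 -2.43] (after turn) [ 1.73  0.15 -2.43]
scene edge [-0.124 -0.001  0.181] theta 0.321 0.79
top edge [-0.254 -0.265  0.   ] theta -0.284 0.19
```

send_rows(
  series=[
    [-0.05,0,0.16,0],
    [-0.045,0,0.16,0],
    [-0.04,0,0.16,0],
    [-0.035,0,0.16,0],
    [-0.025,0,0.16,0],
    [-0.025,0,0.16,0],
    [0,0,0,0],
  ],
)

```text
time_s: 45.55
ee_pos: [0.4555, -0.1432, 0.111]
orientation: [-3.141, -0.058, 0.015]
contact_force: [-16.2, -8.8, -1.5]
grip_width: 0.0395
```

```bash
python3 -c "
from h import *
go((-.042,-.183,.28),yaw=0);lid()"
```

```text
t 45.55 tcp box mm [-140.9 -175.3  111. ] yaw 0.001 F box [-16.5  -8.2  -1.5] w 39.5 q [-0.55  0.15  1.95 -0.01  1.05  0.99]
turn units 0.0
  units (tool axes now) [ 1.94  0.15 -3.4 ] (after turn) [ 1.94  0.15 -3.4 ]
scene edge [-0.134  0.005  0.134] theta 0.122 0.71
top edge [-0.132 -0.002  0.133] theta 0.117 0.8
```

send_rows(
  series=[
    [-0.01,0,0.1,0],
    [-0.01,0,0.1,0],
    [-0.01,0,0.1,0],
    [0,0,0.1,0],
    [0,0,0.08,0],
    [0,0,0.06,0],
    [0,0,0.04,0],
    [0,0,0,0],
  ],
)

```text
time_s: 46.55
ee_pos: [0.4534, -0.1434, 0.083]
orientation: [-3.141, -0.059, 0.018]
contact_force: [-23.0, -10.2, 4.8]
grip_width: 0.0399
```

```bash
python3 -c "
from h import *
go((-.042,-.183,.28),yaw=0);lid()"
```

```text
t 46.55 tcp box mm [-143.  -175.4   83. ] yaw 0.002 F box [-23.3  -9.3   4.8] w 39.9 q [-0.55  0.19  1.97 -0.01  0.99  0.98]
turn units 0.01
  units (tool axes now) [ 1.97  0.15 -3.96] (after turn) [ 1.97  0.15 -3.96]
scene edge [-0.138  0.004  0.104] theta -0.004 0.74
top edge [-0.134 -0.     0.105] theta 0.002 0.88
```

send_rows(
  series=[
    [0,0,0.04,0],
    [0,0,0.04,0],
    [-0.06,0,0.02,0],
    [-0.06,0,0,0],
    [-0.2,0,0,0],
    [-0.4,0,0,0],
    [-0.4,0,-0.4,0],
    [-0.2,0,-0.8,0],
    [0,0.3,-0.8,0],
    [0,0.5,-0.5,0],
    [0,0.5,0,0],
    [0,0.5,0,0],
    [0,0,0,0],
  ],
)

```text
time_s: 48.05
ee_pos: [0.3961, -0.2376, 0.2055]
orientation: [3.139, 0.052, 0.003]
contact_force: [0.1, 0.0, 0.3]
grip_width: 0.0401
```

```bash
python3 -c "
from h import *
go((-.042,-.183,.28),yaw=0);lid()
for c in ('scene','top'):
    f=grab(c); save(f,c+'8')
    for t in ('flask','mate','coaster','bowl','bombilla','spoon'):
        for d in arm.spot_point(t,c)[:1]: print(c,t,round(d['conf'],2),w(f,d['position']))
"
```

```text
t 48.05 tcp box mm [-203.6 -267.4  205.5] yaw -0.003 F box [0.1 0.  0.3] w 40.1 q [-0.8  -0.04  1.93 -0.    1.25  0.74]
turn units -0.02
  units (tool axes now) [ 3.23 -1.69 -1.49] (after turn) [ 3.24 -1.69 -1.49]
scene edge [-0.136  0.004  0.105] theta 0.001 0.95
top edge [-0.136  0.001  0.103] theta -0.008 0.79
scene flask 0.59 [ 0.50155036  0.38058096 -0.00475905]
scene mate 0.83 [0.63445186 0.43201492 0.01441823]
scene coaster 0.84 [ 0.64256637  0.42989632 -0.00325282]
scene bowl 0.96 [ 0.64717475 -0.44997884 -0.00207552]
scene spoon 0.61 [ 3.47578597e-01 -2.32076633e-01 -1.16739873e-04]
top flask 0.69 [0.50046627 0.3772016  0.00271946]
top mate 0.57 [0.63773186 0.43121586 0.00720156]
top bowl 0.96 [ 6.48350751e-01 -4.49212182e-01  5.97497773e-05]
top bombilla 0.5 [0.36266815 0.13717566 0.00191697]
top spoon 0.26 [0.49949765 0.37485423 0.00054654]
```

View pics/scene8.png

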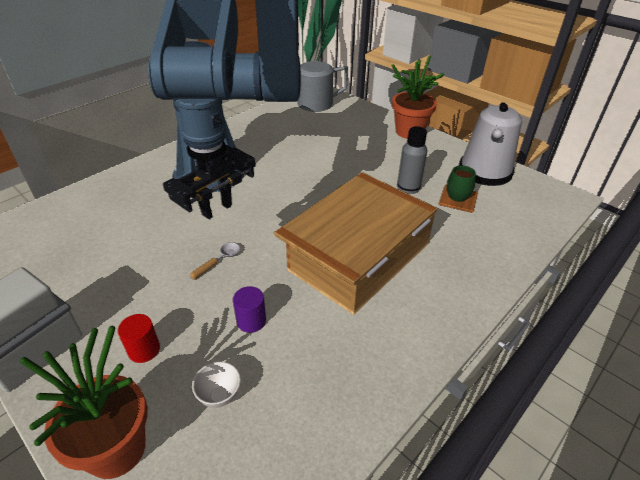

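The lid is fully shut at (357,230), the arm is clear of everything, and the bystanders are where they started.

```bash
python3 -c "
from plant import arm
print(arm.finish_job())"
```

```text
the job is handed in; nothing more can be done
None
```

The canister is in the box with the lid shut, and the job was handed in at about 48 s of the 72 s allowed; no verdict was reported.

- **Lid up:** I pressed the closed fingers against the lid's front edge and raised it by friction. It stood at about 1.43 rad. I then pushed the knee grip to a firm stop of about 22 N.
- **Canister:** It was set on the box floor at about x = -44, y = -10 mm in the box frame. The lid still stood at 1.43 rad, and the grip had not moved in the picture.
- **Lid down:** I drew the grip back about 17 mm, leaving the lid at about 1.40 rad. I then pulled the lid forward between the fingers and lowered it on one finger until it was shut.

**Last checks:** Both cameras put the lid angle at 0.00 rad within 0.01. The arm was clear, with no contact force. The flask, mate cup, bowl, bombilla and spoon read within about 5 mm of the start, and the coaster too (scene camera only).

**Checks that failed or disagreed:**
- The knee stop came about 6 mm further on than the finger dimensions predicted. I took the knee as locked from the firm stop and from the grip's image row (about 177.9, against 178.1 predicted for locked and 179.1 for straight).
- The top camera gave some false lid-edge and spoon readings, which I ignored.
- With the lid shut, the canister and jar could not be seen. The canister was last seen standing in the box with the lid still up. The last jar position I have is from just before the canister went in, within a few millimetres of the first reading.

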